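Pop open the key compartment of the hall box

TASK

Press down on the front of the narrow lid of the wooden key box on the console, then let go so that its touch latch lets it spring ajar by itself. Then push the raised lid on with a fingertip until it stands open, leaning back past upright, and stays there when you come away. Leave the wide lid shut, do not pick up or shove the box, and leave the tin, jar, tea glass and key where they are.

Things in the scene. Friction and masses are not known exactly. Their poses are not given: they have to be found in the camera images.
- keybox: Loose wooden box, about 2 kg, 160 mm deep (x), 280 wide (y), 80 high, walls 8; origin at the centre of its underside, z up. Front = its -x side, turned roughly to the robot. In its top lie two pale lacquered, slippery 8 mm lids, flush, no handles, 2 mm gaps: the narrow lid (92 mm wide, on -y) and the wide lid (156 mm, on +y), each 140 mm from the hinge at the back (+x) to the front edge.
- narrow_lid (a joint): Hinge angle of the narrow lid, rad: 0 shut and latched; negative pushed in; positive as its front edge swings up and back. The latch lets go at about -0.03 (4 mm at the front edge); stop at -0.055 (8 mm). When then freed it springs to about 0.6 and waits. Upright is 1.57, stop 1.85; past upright it stays open by its weight, before that it sinks slowly back to 0.6.
- narrow_lid_press (a point): Point on the narrow lid's top face where to press, midway across, 25 mm from the front edge (115 mm from the hinge); about 4 N here push it in, more nearer the hinge. Moves with the lid, x axis towards the hinge, z out of the top face.
- narrow_lid_edge (a point): Middle of the narrow lid's front top edge, 140 mm from the hinge; moves with the lid. Ajar, it is about 79 mm above the rim and 24 mm nearer the hinge than when shut; pushing this edge towards the hinge with 1 to 3 N swings the lid on, slowly against a damper (0.15 N m s/rad).
- narrow_lid_hinge (a point): Point on the hinge line of the narrow lid, midway across, at the height of the box's rim (80 mm up), 10 mm inside the box's back face. The hinge runs along the box's y.
- wide_lid (a joint): Hinge angle of the wide lid in rad, with a touch latch of the same kind: 0 shut. It must stay shut.
- tin: Red plastic tin with a clip-on lid, round, 78 mm across, 68 mm high, loose; origin at the centre of its underside. Leave alone.
- jar: Small glass jar with a steel twist cap, 56 mm across, 75 mm high, loose; origin at the centre of its underside. Leave alone.
- teaglass: Amber tea glass on its white saucer (one piece), saucer 104 mm across, 88 mm high in all, loose; origin at the centre of the underside. Leave alone.
- doorkey: Steel door key lying flat, about 58 mm long, 26 mm wide at the bow, 5 mm thick, loose; origin under its middle, x along it. Leave alone.

How it is judged (in metres and radians):
On the way, in this order (a step that is already met when the one before it is completed fails the run):
1. the narrow lid has been released and stands ajar by its spring, untouched (value of joint narrow_lid between 0.45 and 0.75 rad and contact force between each of the fingers, the arm and keybox below 0.1 N), for 0.2 s.
2. the narrow lid has been pushed past upright (value of joint narrow_lid above 1.6 rad), for 0.1 s.
At the end, for the whole second after the job is handed in: The narrow lid stands open beyond 1.6 rad (upright is 1.57), the wide lid is shut (below 0.05 rad), and the box stands level within 30 mm of where it was; tin, jar, tea glass and key within 20 mm of where they were, tin, jar and tea glass upright (value of joint narrow_lid above 1.6 rad and value of joint wide_lid below 0.05 rad and distance of keybox from where it was at the start of the episode below 0.03 m and angle between keybox's own z axis and vertical below 0.03 rad and linear speed of keybox below 0.02 m/s and distance of each of tin, jar, teaglass, doorkey from where it was at the start of the episode below 0.02 m and angle between each of tin, jar, teaglass's own z axis and vertical below 0.1 rad); the robot touches nothing.
It fails at once if the wide lid came open (value of joint wide_lid above 0.1 rad).
It fails at once if the box was lifted, tipped or shoved (30 mm) (distance of keybox from where it was at the start of the episode above 0.03 m or angle between keybox's own z axis and vertical above 0.12 rad).
It fails at once if the tin, jar, tea glass or key was moved (20 mm), lifted or tipped (distance of any of tin, jar, teaglass, doorkey from where it was at the start of the episode above 0.02 m or angle between any of tin, jar, teaglass's own z axis and vertical above 0.3 rad).
It also fails if it takes over 43 s, if anything falls off the work surface, if the arm or the gripper's body presses on something with over 40 N, if the wrist force passes 120 N, or if a joint passes its speed limit or range.

ROBOT

A 7-joint arm with a two-finger parallel gripper is mounted at the origin on the work surface. World frame = base frame: x ahead of the robot, y to its left, z up, the work surface at z = 0. Lengths are in mm, angles in rad, forces in N, time in s.
With the tool pointing down it reaches from about 400 to 900 mm from the base axis. Payload 5.6 kg.
Tool frame: the origin (TCP) lies midway between the tips of the shut fingers; the grasp point (between the pads) lies 19 mm behind it; x points along the fingers, y is the direction in which the jaws open and shut, and the axes are right-handed (so a half turn about x gives the same grasp; the last joint's range is limited). The gripper opens to 92 mm and grips with 3 to 60 N. Pads are 20 mm wide; open, the fingers measure 128 mm over their backs; the gripper's body (75 mm by 189 mm) begins 69 mm behind the grasp point.
Start: joints at [-1.254, 0.468, -0.012, 1.603, 0.006, 1.071, -0.056], TCP at [228.898, 608.371, 214.592] pointing down, gripper open.
Joint ranges: [-2.53, 2.53], [-0.31, 2.02], [-1.57, 1.55], [0.28, 2.44], [-1.29, 4.43], [0.15, 1.84], [-2.92, 2.92]. Speed limits (rad/s): [2.57, 2.57, 3.14, 3.14, 3.14, 3.14, 3.14].

INTERFACE

Orientations are given as a rotation vector (axis times angle).
In Python, from cell import robot, grip, kin, viewer gives the robot as it stands. Calls block until the motion is done:
- robot.movep(position, orientation): joint-space move of the TCP to a pose.
- robot.servo_line(position, feed=150, rotation=None): straight line of the TCP; rotation=None keeps the orientation; feed is the mean speed in mm/s.
- robot.goto_joints(angles): joint-space move.
- grip(opening, newtons=None): opening from 0.0 (shut) to 1.0 (fully open); newtons is the grip in N (None keeps the last); returns when the fingers have stopped.
- robot.hold(seconds).
- kin.ik(position, orientation): joint angles nearest the present ones, or None.
- robot.observe(): the state.
- viewer.read_camera(name): name is "side" or "top" or "wrist"; returns the picture (480x640x3 uint8, red, green, blue); there is no depth.
- viewer.camera_info(name): a dict with "camera_matrix" (3x3 intrinsics, pixels), "k1" (the pictures are not rectified: a ray, as slopes to the right and down, at radius r is drawn at 1 + k1 r^2 times it, then the intrinsics apply), "R" (3x3) and "t" (3): a world point X has camera coordinates R X + t. Camera axes: x right, y down, z forward; pixel columns grow to the right and rows downward; lengths in mm; the calibration is good to about 2 mm. A picture is of the moment at which its call begins: read the wrist's pose just before it. camera_info takes no time and is no camera call; for the wrist camera it gives the pose at the moment of the call.
A pose or a line that the arm cannot do raises robot.IKError and nothing moves.
- robot.job_done(): hands the job in, once; it reports no verdict.
Trained networks look in the newest picture that a camera, given by its name, has taken for a name from the list of things; names that differ only in an ending like _2 or _b are one class to them, and where a whole thing is asked for, a point or a joint stands for the part that bears it (a point fixed in the world has none). Each returns a list of dicts, best first, with "confidence" (0 to 1); they miss things now and then, are a little off and sometimes report something else, mostly with a low value. They report only what shows in the picture. A call takes as long as a camera call.
- viewer.silhouettes(name, camera): "mask" (480x640 bool, what is visible of it).
- viewer.pinpoint(name, camera): "at" ([x, y, z] in mm, in the coordinates of the camera as it stood for that picture, good to about 4 mm: a listed point, or the origin of a listed thing).
The state is a dict: "t": time; "joints": joint angles; "joint_velocities": joint speeds; "joint_torque": joint torques, N m; "tcp_pos": TCP position; "tcp_rot": TCP orientation; "contact_force": force on the tool from outside, world axes, zero at the start; "wrist_torque": the same for the moment, N m; "grip_width": opening from 0.0 (shut) to 1.0 (fully open).
Only numpy, scipy, OpenCV 4.12 (cv2) and the standard library are available. Lean on these libraries where they do the work, as an engineer would, in place of code of your own. Each camera call takes 0.05 s, during which the arm holds its last target.

## Working session

There is one attempt and no reset: what is moved stays moved. The work goes in short steps, each a Python script; the robot and the scene stay as the last script left them, time stands still between calls to the robot, and variables do not carry over. Pictures are saved under pics/ and viewed, and the job is handed in when it is done.

```bash
ls; mkdir -p pics; python3 - <<'E'
from cell import robot, grip, kin, viewer
import cv2, numpy as np
for c in ["side","top","wrist"]:
    im=viewer.read_camera(c); cv2.imwrite(f"pics/{c}0.png",im[:,:,::-1])
    I=viewer.camera_info(c); R=np.array(I["R"]);t=np.array(I["t"])
    print(c,"campos",-R.T@t)
    if c=="wrist": continue
    for n in ["keybox","narrow_lid_press","narrow_lid_edge","narrow_lid_hinge","tin","jar","teaglass","doorkey"]:
        r=viewer.pinpoint(n,c)
        for d in r[:2]: print(c,n,round(d["confidence"],2),np.round(R.T@(np.array(d["at"])-t),1))
s=robot.observe();print(s)
E
```

```text
pics
side campos [ 197.77072693 -708.24091954  573.8575776 ]
side keybox 0.82 [516.7 -39.2   2.8]
side keybox 0.7 [ 474.6 -116.5   80.6]
side narrow_lid_press 0.96 [ 476.3 -119.5   79.8]
side narrow_lid_edge 0.75 [ 450.6 -125.    79.1]
side narrow_lid_hinge 0.63 [ 595.5 -115.8   81.6]
side tin 0.56 [510.  204.3   1.3]
side jar 0.88 [ 498.  -258.8    0.6]
side teaglass 0.73 [ 362.2 -147.1   -0.7]
side doorkey 0.68 [379.6  44.5   0.7]
top campos [ 371.42996359   63.09283957 1049.39543183]
top keybox 0.84 [517.8 -37.5  -1.1]
top narrow_lid_press 0.82 [ 480.  -122.9   80.1]
top narrow_lid_edge 0.85 [ 447.6 -121.5   83.6]
top narrow_lid_hinge 0.96 [ 588.7 -122.9   82.3]
top jar 0.82 [ 493.9 -256.1    1.4]
top teaglass 0.7 [ 361.  -152.2   -5.2]
top doorkey 0.6 [375.7  47.7  -1.1]
wrist campos [154.87492344 635.84488632 384.5710815 ]
{'t': 0.95, 'joints': array([-1.25395929,  0.46748606, -0.01160135,  1.60266534,  0.00599035,
        1.07140009, -0.05634278]), 'joint_velocities': array([ 0.00016551,  0.00127211, -0.00035702,  0.00013607,  0.00048908,
        0.00074027, -0.00031377]), 'joint_torque': array([ 3.89491297e-04, -5.20423687e+01, -1.28322135e-02, -2.44062388e+01,
       -5.67883160e-02,  1.13177748e-02,  4.69899618e-06]), 'tcp_pos': array([228.92509889, 608.38202175, 214.61578409]), 'tcp_rot': array([ 0.28248637,  1.55224142, -0.2823739 ]), 'contact_force': array([ 0.45345382,  0.18182719, -0.05387503]), 'wrist_torque': array([ 0.01133871,  0.00655078, -0.06775521]), 'grip_width': 0.9987431554297902}
```

View pics/side0.png

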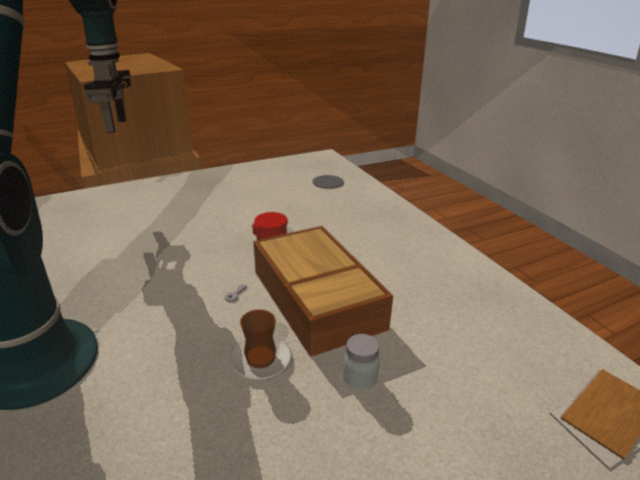

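View pics/top0.png

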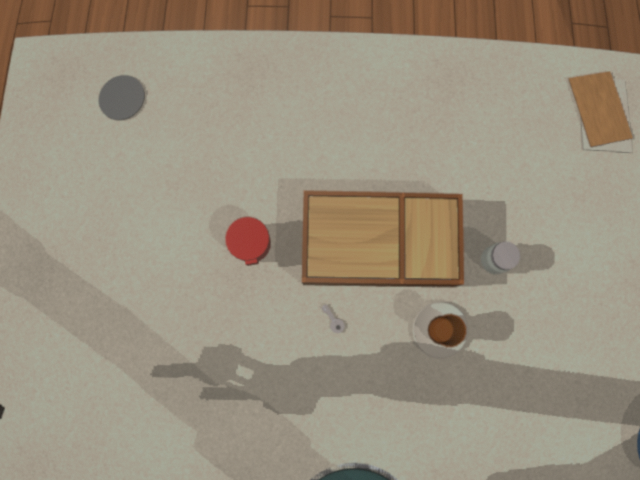

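```bash
python3 - <<'E'
from cell import robot, grip, kin, viewer
import cv2, numpy as np
rot=[0,np.pi/2,0]
grip(0.0,20)
robot.movep([477,-122,200],rot)
robot.servo_line([477,-122,100],feed=120)
robot.hold(0.2)
f0=robot.observe()["contact_force"]
print(f0, robot.observe()["tcp_pos"],robot.observe()["t"])
z=88
robot.servo_line([477,-122,z],feed=50)
while z>71:
    z-=1.0
    robot.servo_line([477,-122,z],feed=20)
    s=robot.observe(); f=s["contact_force"]-f0
    print(z,np.round(s["tcp_pos"],1),np.round(f,1))
    if f[2]>12: break
robot.hold(0.2)
print(robot.observe()["contact_force"]-f0)
robot.servo_line([477,-122,200],feed=150)
robot.hold(0.6)
s=robot.observe();print(s["t"],s["contact_force"]-f0)
for c in ["side","wrist"]:
    im=viewer.read_camera(c); cv2.imwrite(f"pics/{c}1.png",im[:,:,::-1])
    I=viewer.camera_info(c); R=np.array(I["R"]);t=np.array(I["t"])
    for n in ["narrow_lid_edge","narrow_lid_hinge","keybox"]:
        for d in viewer.pinpoint(n,c)[:2]: print(c,n,round(d["confidence"],2),np.round(R.T@(np.array(d["at"])-t),1))
print(robot.observe()["t"])
E
```

```text
[0.03330698 0.32950343 0.11862102] [ 477.48637201 -121.99751729  100.63366299] 6.2083
87.0 [ 477.1 -122.    87. ] [-0.2 -0.6  0.5]
86.0 [ 477. -122.   86.] [ 1.2 -0.2 -0.2]
85.0 [ 477. -122.   85.] [-1.3 -0.1  0.7]
84.0 [ 476.9 -122.    83.9] [ 0.  -0.6  0.3]
83.0 [ 476.9 -122.    82.9] [-0.5 -0.2  0.8]
82.0 [ 477. -122.   82.] [-0.7 -0.1 -0.4]
81.0 [ 477.  -122.    80.9] [ 0.1 -0.8 -0.2]
80.0 [ 477.1 -122.1   80.2] [-0.7 -0.6  3.4]
79.0 [ 477.1 -122.    79.1] [-0.6  0.2  3.3]
78.0 [ 477.1 -122.    78. ] [-0.7 -0.1  3.6]
77.0 [ 477.2 -122.    77. ] [1.  0.  3.5]
76.0 [ 477.2 -122.    76. ] [-0.2  0.4  4.8]
75.0 [ 477.2 -122.1   75. ] [-0.  -0.5  3.6]
74.0 [ 477.3 -122.    74.4] [-1.   0.5  8. ]
73.0 [ 477.3 -122.1   74.1] [-3.8  0.7 17.2]
[-3.32163386  0.63871864 16.97980785]
12.15 [-0.31541678 -0.83972955  0.04033199]
side narrow_lid_edge 0.67 [ 474.3 -121.3  159.1]
side narrow_lid_hinge 0.75 [ 592.8 -117.5   81.5]
side keybox 0.61 [520.9 -38.5  -2.2]
wrist narrow_lid_edge 0.74 [ 474.7 -119.7  162.7]
wrist narrow_lid_hinge 0.63 [ 586.5 -115.6   77.4]
wrist keybox 0.68 [515.9 -37.   -4.2]
12.55
```

View pics/side1.png

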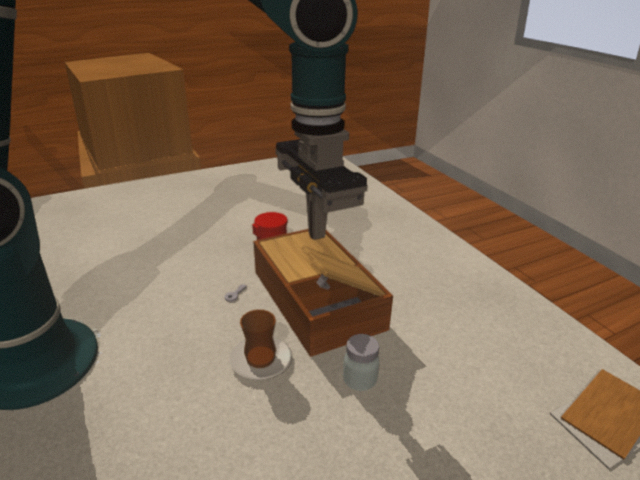

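The side picture shows the narrow lid ajar, with its front edge near pixel (330,255) and about 159 mm up. The wide lid is shut. Next I push the edge along its arc.

```bash
python3 - <<'E'
from cell import robot, grip, kin, viewer
import cv2, numpy as np
y=-121; xh=588
robot.servo_line([435,y,200],feed=150)
robot.servo_line([435,y,140],feed=120)
robot.hold(0.1)
f0=robot.observe()["contact_force"]; print(robot.observe()["t"])
for th in [0.6,0.75,0.9,1.05,1.2,1.35,1.5,1.6,1.7,1.77]:
    c,s=np.cos(th),np.sin(th)
    if th<1.55: p=[xh-140*c-8*s-10,y,80+140*s-8*c-20]
    else: p=[xh-115*c-8*s-10,y,80+115*s-8*c]
    robot.servo_line(p,feed=60)
    o=robot.observe(); f=o["contact_force"]-f0
    print(th,np.round(o["tcp_pos"],1),np.round(f,1),round(o["t"],2))
    if np.linalg.norm(f)>12: print("STOP");break
for c in ["side","top"]:
    im=viewer.read_camera(c); cv2.imwrite(f"pics/{c}2.png",im[:,:,::-1])
E
```

```text
13.7333
0.6 [ 457.8 -121.1  132.2] [-1.  -0.4  0.4] 14.28
0.75 [ 470.5 -121.1  150. ] [-1.9 -0.7  0.9] 14.78
0.9 [ 485.6 -121.   165. ] [-2.  -1.3  0.3] 15.28
1.05 [ 502.  -121.   177.6] [-2.1  0.7 -0.2] 15.78
1.2 [ 520.3 -121.   187.7] [-1.  -0.9 -0. ] 16.28
1.35 [ 539.9 -121.1  194.8] [-0.8 -0.2 -0.2] 16.78
1.5 [ 560.5 -121.1  199. ] [-0.9  0.3  0.2] 17.28
1.6 [ 573.6 -121.   194.9] [-0.7 -0.3  0.3] 17.67
1.7 [ 585.4 -121.   195. ] [-0.2  0.1  0. ] 18.01
1.77 [ 593.3 -121.   194.2] [-1.5 -1.2 -0.6] 18.29
```

View pics/side2.png

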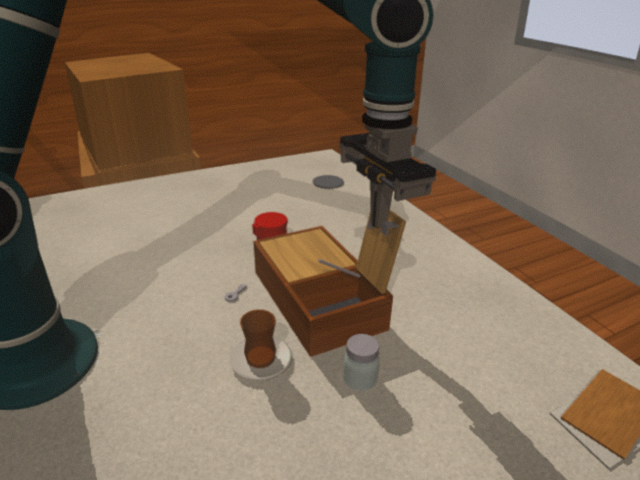

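The lid stands up, leaning back, around pixels (380–400, 215–290), with the fingertip at about (380,230). I back away and check it.

```bash
python3 - <<'E'
from cell import robot, grip, kin, viewer
import cv2, numpy as np
robot.servo_line([480,-121,215],feed=120)
robot.servo_line([440,-121,260],feed=150)
robot.hold(1.5)
for c in ["side","top","wrist"]:
    im=viewer.read_camera(c); cv2.imwrite(f"pics/{c}3.png",im[:,:,::-1])
    I=viewer.camera_info(c); R=np.array(I["R"]);t=np.array(I["t"])
    for n in ["narrow_lid_edge","narrow_lid_hinge","keybox"]:
        for d in viewer.pinpoint(n,c)[:1]: print(c,n,round(d["confidence"],2),np.round(R.T@(np.array(d["at"])-t),1))
s=robot.observe();print(s["t"],s["contact_force"])
a=cv2.imread("pics/side3.png");b=cv2.imread("pics/top3.png")
cv2.imwrite("pics/both3.png",np.vstack([cv2.resize(a,(400,300)),cv2.resize(b,(400,300))]))
E
```

```text
side narrow_lid_edge 0.55 [ 629.9 -119.2  215.4]
side narrow_lid_hinge 0.72 [ 591.5 -117.4   80.3]
side keybox 0.87 [ 5.185e+02 -3.890e+01 -2.000e-01]
top narrow_lid_edge 0.94 [ 630.4 -118.3  214.9]
top narrow_lid_hinge 0.96 [ 588.  -122.5   82.8]
top keybox 0.73 [ 3.754e+02  4.470e+01 -3.000e-01]
wrist narrow_lid_hinge 0.78 [ 588.7 -117.4   78.6]
wrist keybox 0.9 [521.8 -37.6  -4.3]
22.15 [ 0.34012178 -0.53607849 -0.56810098]
```

View pics/both3.png

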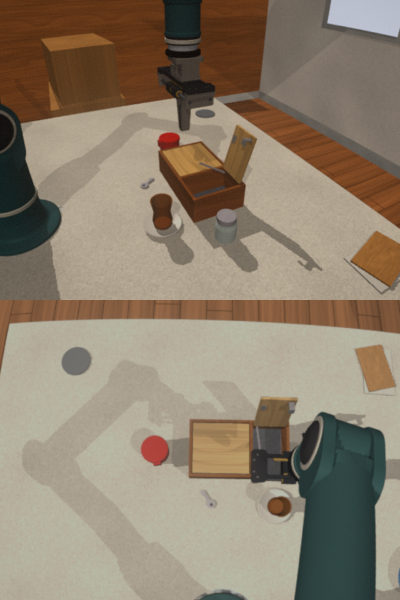

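View pics/side3.png

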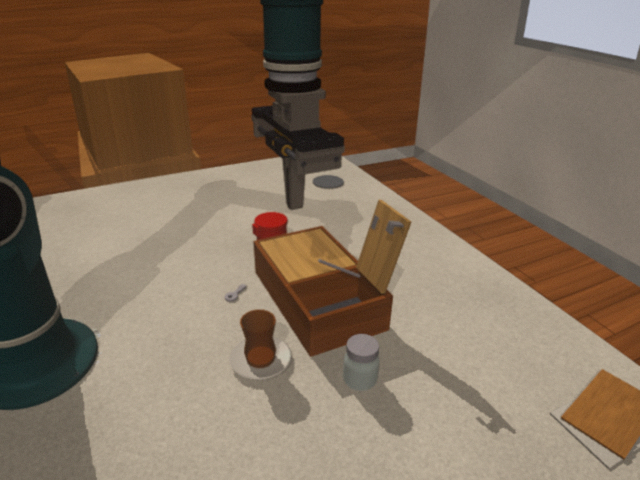

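The lid leans back with its edge at x≈630 against the hinge at x≈588, which puts it at about 1.85 rad. The gripper is clear of everything, the wide lid is shut, and the other items look unmoved.

```bash
python3 -c "
from cell import robot
robot.job_done()"
```

```text
the job is handed in; nothing more can be done
```

The narrow lid is open and staying open by itself, and I handed the job in at about 22 s of the 43 s allowed; the system gave no verdict.

- **Press:** I pressed the front of the lid with the shut fingertips until it met its stop. The force was about 4 N on the way in and 17 N at the stop. When I drew back it sprang ajar, with its edge about 159 mm up, which matches 0.6 rad.
- **Push:** I pushed the edge along its arc with about 2 N, past upright, and came away.
- **Last checks:** 1.5 s after backing off, both the side and top cameras put the lid edge about 40 mm behind the hinge, so the lid is at roughly 1.85 rad. In the pictures the wide lid is shut and the tin, jar, tea glass and key look unmoved. I judged those four by eye and did not measure them again. The box measured within about 5 mm of its starting place, which is about as good as the measurement gets.
- **Disagreement:** The last top-camera reading for the box came back at the key's position. I took it as a false detection, because the side and wrist cameras both showed the box in place.

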